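# Put the sprung table easel up and set the tall panel on it

## Task

Put the folded table easel up for the next painting: swing its sprung wire stand up and back until it snaps over by itself and stands against its back stop, without forcing it. Then take the tallest of the three panels out of the drying rack and set it on the easel's ledge, behind the lip, square to the easel and gently leaning back on the stand. Leave everything else where it is.

Things in the scene. Friction and masses are not known exactly. Their poses are not given: they have to be found in the camera images.
- easel: table easel, fixed: wooden base board 200 x 210 mm, top 22 mm above the bench. Origin on the bench under the middle of the stand's hinge; x points to the easel's back (its front, where the painter sits, is -x), y along the hinge, z up. Steel hinge lugs at y = +-55 mm, 9 mm in radius; the spring and stop hang at the end y = 64 to 96 mm. More than 22 N from the arm is forcing it.
- ledge (a point): middle of the ledge's top, 25 mm in front of the hinge and 45 mm above the bench (axes as the easel's). The ledge is 150 mm wide in y and 42 mm deep, from x = -21 to 21 mm of this point; at its front a lip, 6 mm thick, rises 12 mm above it. Behind it are the hinge and lugs. The panel's foot belongs here.
- hinge (a point): middle of the stand's hinge axis (along the easel's y), 60 mm above the bench. An extension spring at its +y end holds the stand folded, or, past the over-centre point, against the back stop. The rake setting of this hinge moves that point and the stop together over some 0.4 rad; it differs each time and is not told.
- stand (a joint): angle (rad) of the U-shaped wire stand: 0 folded forward, growing up and back. Its elevation above the front is 0.40 + this. Pushing the bar takes about 9 N at first, fading to nothing at the over-centre point (1.15 to 1.6); from there the spring throws it 0.1 to 0.15 on to the back stop (1.3 to 1.7; rake setting). Short of the point it springs back. Do not push on against the stop.
- bar (a point): middle of the stand's free end, a crossbar 160 mm from the hinge axis: rubber sleeve 14 mm thick, 56 mm long along the easel's y, on 10 mm wire; from it two 10 mm side wires run at y = +-45 mm to the hinge, with a thin crosswire 75 mm from the hinge. Folded, the bar hangs in front of the easel about 122 mm above the bench, free space below. x, y, z as the easel's when the joint is 0.
- tall_panel: the panel to be set up: flat wooden painting panel, white front, plywood frame behind, 20 mm thick (x, white face at -x), 150 mm wide (y), 240 mm tall (z), 0.29 to 0.51 kg. Origin at the middle of its underside. It stands upright in one of the rack's three slots.
- panel_top (a point): middle of the tall panel's top edge, 240 mm above its origin along its z.
- rack: drying rack, fixed: board 250 x 170 mm and 12 mm thick, three slots across it (at x = -80, 0 and 80 mm), each between dowels 8 mm thick that reach 65 mm above the bench at y = +-50 mm, 26 mm apart clear. Origin under its middle; x across the slots, y along them. The panels stand on the board.
- middle_panel: bystander in the rack: like the tall panel but 140 mm wide and 165 mm tall. Origin at the middle of its underside.
- short_panel: bystander in the rack: like the tall panel but 130 mm wide and 125 mm tall. Origin at the middle of its underside.
- brush_pot: bystander: metal pot 80 mm across with brushes, about 210 mm high. Origin under its middle.
- medium_bottle: bystander: bottle 60 mm across, 170 mm high. Origin under its middle.
- paint_bottle: bystander: bottle 56 mm across, 150 mm high. Origin under its middle.
- paint_jar: bystander: lidded jar 66 mm across, 65 mm high. Origin under its middle.
- tape_roll: bystander: roll of tape lying flat, 90 mm across, 25 mm high. Origin under its middle.
- water_cup: bystander: glass cup 72 mm across, 85 mm high. Origin under its middle.
- palette_knife: bystander: painting spatula 220 mm long lying along its x. Origin under its middle.
Not all that is in view belongs to the job. Leave any pink, purple or yellow look-alike of the tall_panel alone.

How it is judged:
On the way:
1. the stand has snapped over and stands by itself against its back stop, the arm clear of the easel (value of joint stand above 1.24 rad and velocity of joint stand between -0.1 and 0.1 rad/s and contact force between each of the arm, the fingers and easel below 0.1 N), for 0.3 s.
At the end, for the whole second after the job is handed in: The stand is against its back stop (over 1.24 rad); the tall panel stands on the ledge behind the lip, its foot within 30 mm of the ledge's middle, square to the easel within 0.15 rad, leaning back on the stand (0.08 to 0.85 rad), let go and at rest (value of joint stand above 1.24 rad and x of tall_panel in the frame of easel between -0.046 and 0.002 m and y of tall_panel in the frame of easel between -0.03 and 0.03 m and z of tall_panel in the frame of easel between 0.04 and 0.056 m and x of panel_top in the frame of easel above -0.008 m and angle between tall_panel's own z axis and vertical between 0.08 and 0.85 rad and angle between the y axis of tall_panel and the y axis of easel, either way round below 0.15 rad and linear speed of tall_panel below 0.02 m/s and angular speed of tall_panel below 0.1 rad/s); the robot touches nothing.
It fails at once if the arm forces the easel or its stand (over 22 N) (contact force between any of the arm, the fingers and easel above 22 N).
It fails at once if the panel is banged or pressed hard on the easel (over 35 N) (contact force between tall_panel and easel above 35 N).
It fails at once if a bystander on the bench is pushed by more than 25 mm or tipped (distance of any of brush_pot, medium_bottle, paint_bottle, paint_jar, tape_roll, water_cup, palette_knife from where it was at the start of the episode above 0.025 m or angle between any of brush_pot, medium_bottle, paint_bottle, paint_jar, tape_roll, water_cup's own z axis and vertical above 0.4 rad).
It fails at once if another panel is taken from its slot or tipped (distance of any of middle_panel, short_panel from where it was at the start of the episode above 0.025 m or angle between any of middle_panel, short_panel's own z axis and vertical above 0.35 rad).
It also fails if it takes over 72 s, if anything falls off the work surface, if the arm or the gripper's body presses on something with over 40 N, if the wrist force passes 120 N, or if a joint passes its speed limit or range.

## Robot

A 6-joint arm with a two-finger parallel gripper is mounted at the origin on the work surface. World frame = base frame: x ahead of the robot, y to its left, z up, the work surface at z = 0. Lengths are in m, angles in rad, forces in N, time in s.
With the tool pointing down it reaches from about 0.325 to 0.85 m from the base axis. Payload 4.4 kg.
Tool frame: the origin (TCP) lies midway between the tips of the shut fingers; the grasp point (between the pads) lies 19 mm behind it; z points along the fingers, y is the line along which they close (so a half turn about z gives the same grasp; the last joint's range is limited). The gripper opens to 94 mm and grips with 3 to 60 N. Pads are 16 mm wide; open, the fingers measure 119 mm over their backs; the gripper's body (75 mm by 177 mm) begins 78 mm behind the grasp point.
Start: joints at [-1.484, 0.207, 1.542, -0, 1.393, -0.15], TCP at [0.135, -0.559, 0.17] pointing down, gripper open.
Joint ranges: [-2.73, 2.73], [-0.86, 2.22], [0.23, 2.46], [-1.11, 4.25], [0.08, 2.63], [-2.82, 2.82]. Speed limits (rad/s): [2.79, 2.79, 3.14, 3.14, 3.14, 3.14].

## Interface

Orientations are given as a unit quaternion [x, y, z, w].
In Python, from plant import arm gives the robot as it stands.
- The arm moves only by the tool arm_command, never from a script. Its argument "rows" is a list that holds one entry, the list of rows, each a list of 5 numbers: the opening in per cent of the stroke, from 0 (shut) to 100 (fully open), then the shift along the tool's x, y, z in m, then the turn about the tool's z in rad. A call has 1 to 12 rows; each row is the pose to reach, as a shift and turn from the pose commanded when the call began, along the tool's axes at that moment; what a row does not reach only later rows make up. A row lasts 1/12 s, in which the tool goes at most 41.7 mm and 7.16 degrees, less where a joint would pass 70% of its speed; a pose out of reach is approached as far as the arm can. A call with a gripper value outside its range is refused whole. The fingers move at their own pace and stop on an object; "newtons" is the grip in N (left out, the last holds). Time passes only in rows, so rows that repeat a pose let the fingers close. It gives the time, the measured TCP pose, the force, the opening and the grip force at its end, in the units of the state.
- arm.sense(): the state, without advancing time (a new reading comes with each control period).
- arm.snapshot(name): name is "scene" or "top" or "wrist"; returns a dict with "color" (400x640x3 uint8, red, green, blue), "fx", "fy", "cx", "cy" (pixels), "dist" ([k1, k2, p1, p2, k3] as OpenCV has them; the pictures are not rectified), "camera_from_world" (4x4, takes a point from world to camera coordinates). Camera axes: x right, y up, looking along -z (the intrinsics and any distortion apply to the point x, -y, -z); pixel columns grow to the right and rows downward; lengths in m; the calibration is good to about 2 mm. A picture is of the moment at which its call begins. There is no depth.
- arm.sign_off(): hands the job in; it is judged then, once.
The state is a dict: "clock": time; "joint_pos": joint angles; "joint_velocities": joint speeds; "joint_torque": joint torques, N m; "tcp_pos": TCP position; "ee_rot": TCP orientation; "contact_force": force on the tool from outside, world axes, zero at the start; "ft_torque": the same for the moment, N m; "opening": finger opening in m; "grip_force": force on a finger pad.
Only numpy, scipy, OpenCV 4.12 (cv2) and the standard library are available. Lean on these libraries where they do the work, as an engineer would, in place of code of your own. Each camera call takes 0.05 s, during which the arm holds its last target. There are 200 camera calls.

## Working session

There is one attempt and no reset: what is moved stays moved. The work goes in short steps, Python scripts to look and compute and a tool call to move; the robot and the scene stay as the last step left them, time stands still between calls to the robot, and variables do not carry over. Pictures are saved under pics/ and viewed, at most 10 in all, crops included, and the job is handed in when it is done.

Besides the shell and the picture viewer there is one more tool, called after ">>>" by a JSON object that holds its "name" and its "arguments". arm_command: Moves the arm, as the interface text tells. Its arguments: {"type":"object","properties":{"rows":{"type":"array"},"newtons":{"type":"number"}},"required":["rows"]}

```bash
mkdir -p pics; ls
cat > h.py <<'E'
import numpy as np, cv2
from plant import arm
def snap(n,f):
    s=arm.snapshot(n); cv2.imwrite('pics/'+f,cv2.cvtColor(s['color'],cv2.COLOR_RGB2BGR)); np.save('pics/'+f+'.npy',s,allow_pickle=True); return s
def load(f): return np.load('pics/'+f+'.npy',allow_pickle=True).item()
def K(s): return np.array([[s['fx'],0,s['cx']],[0,s['fy'],s['cy']],[0,0,1.]])
def ray(s,uv):
    M=np.array(s['camera_from_world']); p=cv2.undistortPoints(np.array([[uv]],float),K(s),np.array(s['dist'],float))[0,0]
    R=M[:3,:3]; o=-R.T@M[:3,3]; d=R.T@np.array([p[0],-p[1],-1.]); return o,d/np.linalg.norm(d)
def onz(s,uv,z):
    o,d=ray(s,uv); return o+d*(z-o[2])/d[2]
def proj(s,P):
    M=np.array(s['camera_from_world']); c=(M[:3,:3]@np.atleast_2d(P).T).T+M[:3,3]; c=c*[1,-1,-1]
    return cv2.projectPoints(c,np.zeros(3),np.zeros(3),K(s),np.array(s['dist'],float))[0][:,0]
def tri(ss,uvs):
    A=np.zeros((3,3));b=np.zeros(3);L=[]
    for s,uv in zip(ss,uvs):
        o,d=ray(s,uv);P=np.eye(3)-np.outer(d,d);A+=P;b+=P@o;L.append((o,d))
    x=np.linalg.solve(A,b); return x,[np.linalg.norm((np.eye(3)-np.outer(d,d))@(x-o)) for o,d in L]
E
python3 - <<'E'
from h import *
for n in ('scene','top'):
    s=snap(n,n+'0.png'); M=np.array(s['camera_from_world']); print(n,-M[:3,:3].T@M[:3,3],s['fx'],s['dist'])
st=arm.sense(); print(st['tcp_pos'],st['ee_rot'],st['opening'],st['clock'])
E
```

```text
pics
scene [ 1.09893224 -0.8492482   0.99614208] 393.5776745514825 [-0.02557164  0.          0.          0.          0.        ]
top [ 0.28901068 -0.04709738  1.46436307] 393.58984424718085 [0.01713873 0.         0.         0.         0.        ]
[ 0.13479876 -0.55816978  0.16890938] [ 9.93001160e-01  1.18100292e-01  3.29248146e-05 -1.00760191e-03] 0.09419937029216228 0.1
```

View pics/scene0.png

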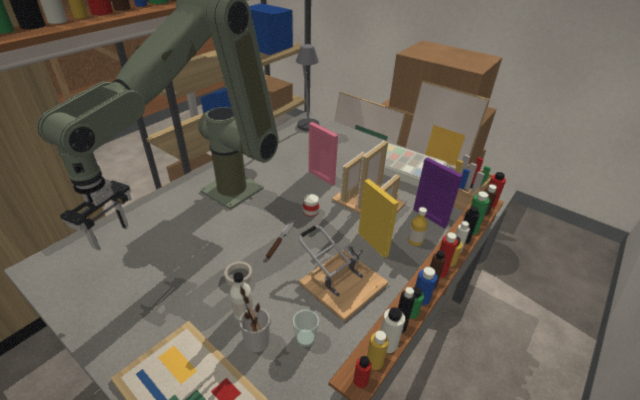

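View pics/top0.png

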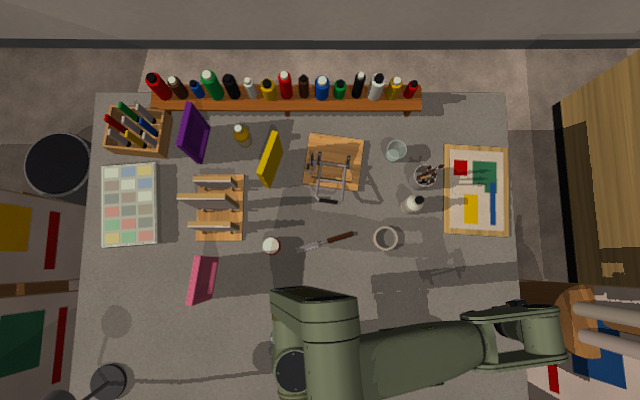

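The scene shows the easel near (343,275) with its bar at about (318,235), and the rack near (368,190). The top view shows the easel at (335,165), its bar at (327,200) facing the robot, and the rack at (215,207). I'll enlarge both.

Run:
```python
import cv2,numpy as np
a=cv2.imread('pics/top0.png')[125:250,170:375]; b=cv2.imread('pics/scene0.png')[130:320,290:410]
A=cv2.resize(a,(410*1,250),interpolation=3)
A=cv2.resize(a[:, :85],None,fx=4,fy=4,interpolation=3); B=cv2.resize(a[:,125:],None,fx=4,fy=4,interpolation=3)
cv2.imwrite('pics/c1.png',np.hstack([A,B]))
cv2.imwrite('pics/c2.png',cv2.resize(b[:150],None,fx=4,fy=4,interpolation=3))
```

```text
(no output)
```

View pics/c1.png

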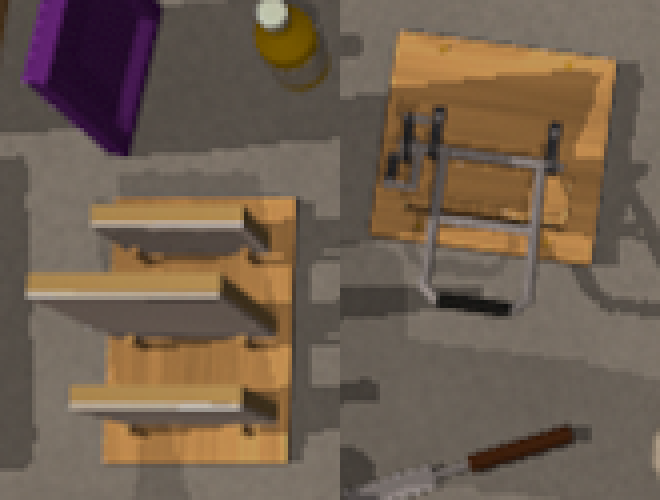

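View pics/c2.png

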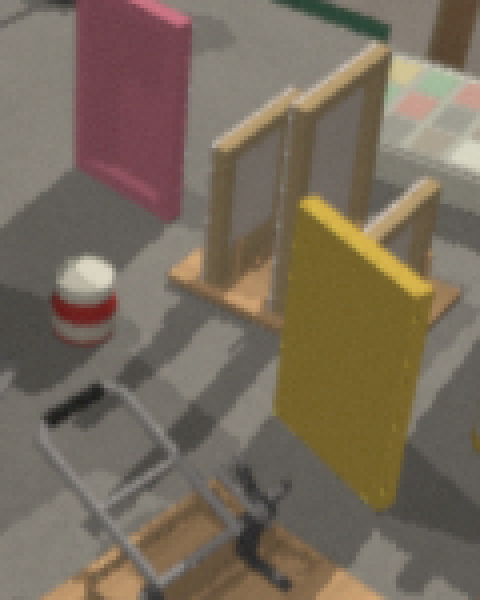

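The crops show the tall panel in the rack's middle slot, its plywood frame at the back (+x) and white face toward the robot. The stand's bar is at c1 (475,303) and the board corners are clear.

Run:
```python
from h import *
t=load('top0.png'); s=load('scene0.png')
R=lambda p:(295+(p[0]-340)/4-.4,125+p[1]/4-.4)
L=lambda p:(170+p[0]/4-.4,125+p[1]/4-.4)
S=lambda p:(290+p[0]/4-.4,130+p[1]/4-.4)
print('board',[onz(t,R(p),.022).round(4) for p in [(400,30),(617,60),(592,265),(370,237)]])
print('bar', [onz(t,R(p),.129).round(4) for p in [(437,298),(512,308)]])
print('bar tri', tri([t,s],[R((475,303)),S((74,404))]))
print('lug tops', [onz(t,R(p),.060).round(4) for p in [(437,148),(554,165)]])
print('tall top z.252',[onz(t,L(p),.252).round(4) for p in [(27,275),(220,275),(222,297),(27,297)]])
print('mid top z.177',[onz(t,L(p),.177).round(4) for p in [(70,386),(243,386),(243,410),(70,410)]])
print('short top z.137',[onz(t,L(p),.137).round(4) for p in [(92,206),(243,206),(243,228),(92,228)]])
print('rackboard',[onz(t,L(p),.012).round(4) for p in [(297,197),(291,463),(103,462)]])
print('talltri',tri([t,s],[L((220,275)),S((300,105))]),tri([t,s],[L((27,275)),S((388,48))]))
# bystanders for clearance
for n,uv,z in [('cup',(396,150),.085),('jar',(271,245),.065),('pot',(427,175),.1),('yellowpanel',(270,158),.2),('medbottle',(242,131),.17),('knife',(330,241),.005),('tape',(386,238),.02),('bottle2',(416,203),.15)]: print(n,onz(t,uv,z).round(3))
```

```text
board [array([ 0.777 , -0.0374,  0.022 ]), array([ 0.7474, -0.2433,  0.022 ]), array([ 0.5499, -0.2162,  0.022 ]), array([ 0.5765, -0.0095,  0.022 ])]
bar [array([ 0.5018, -0.07  ,  0.129 ]), array([ 0.4931, -0.1344,  0.129 ])]
bar tri (array([ 0.49967579, -0.10161972,  0.12358265]), [np.float64(0.0018452076018435856), np.float64(0.0018452076018436712)])
lug tops [array([ 0.652 , -0.0716,  0.06  ]), array([ 0.636 , -0.1786,  0.06  ])]
tall top z.252 [array([0.5005, 0.3762, 0.252 ]), array([0.5005, 0.2262, 0.252 ]), array([0.4831, 0.2241, 0.252 ]), array([0.4831, 0.3753, 0.252 ])]
mid top z.177 [array([0.4213, 0.3627, 0.177 ]), array([0.4212, 0.2213, 0.177 ]), array([0.4015, 0.2207, 0.177 ]), array([0.4016, 0.3617, 0.177 ])]
short top z.137 [array([0.5807, 0.3638, 0.137 ]), array([0.5808, 0.2344, 0.137 ]), array([0.5615, 0.2338, 0.137 ]), array([0.5614, 0.3629, 0.137 ])]
rackboard [array([0.6169, 0.2103, 0.012 ]), array([0.3671, 0.2095, 0.012 ]), array([0.3682, 0.3817, 0.012 ])]
talltri (array([0.49843554, 0.22408556, 0.25751497]), [np.float64(0.0013609639003412301), np.float64(0.0013609639003411467)]) (array([0.50045282, 0.37639169, 0.25083029]), [np.float64(0.0002989305380353856), np.float64(0.0002989305380355967)])
cup [ 0.688 -0.35   0.085]
jar [0.348 0.099 0.065]
pot [ 0.593 -0.454  0.1  ]
yellowpanel [0.628 0.092 0.2  ]
medbottle [0.731 0.192 0.17 ]
knife [ 0.365 -0.113  0.005]
tape [ 0.375 -0.317  0.02 ]
bottle2 [ 0.485 -0.397  0.15 ]
```

>>> {"name": "arm_command", "arguments": {"rows": [[[100, 0.04, -0.03, -0.09, 0], [100, 0.08, -0.06, -0.09, -0.12], [100, 0.12, -0.09, -0.09, -0.24], [100, 0.15, -0.12, -0.09, -0.36], [100, 0.18, -0.14, -0.09, -0.48], [100, 0.21, -0.165, -0.09, -0.6], [100, 0.24, -0.19, -0.09, -0.72], [100, 0.27, -0.21, -0.09, -0.84], [100, 0.3, -0.235, -0.09, -0.96], [100, 0.33, -0.257, -0.09, -1.08], [100, 0.36, -0.28, -0.09, -1.197], [100, 0.39, -0.304, -0.09, -1.197]]]}}

```text
clock: 1.1
tcp_pos: [0.4271, -0.1904, 0.2597]
ee_rot: [0.753, 0.659, -0.0, -0.0]
contact_force: [0.9, 0.0, -0.7]
opening: 0.094
grip_force: 0.0
```

```bash
cat >> h.py <<'E'
from scipy.spatial.transform import Rotation as Rn
A0=-0.137; O=np.array([0.645,-0.123,0])
def ez(p,O=O,a=A0):  # easel->world
    c,s_=np.cos(a),np.sin(a); return O+np.array([c*p[0]-s_*p[1],s_*p[0]+c*p[1],p[2]])
def rel(target,yang):
    st=arm.sense(); R=Rn.from_quat(st['ee_rot']).as_matrix(); d=R.T@(np.array(target)-st['tcp_pos'])
    y=np.arctan2(R[1,1],R[0,1]); t=-(yang-y); t=(t+np.pi)%(2*np.pi)-np.pi
    print('clk',round(st['clock'],2),'tcp',np.round(st['tcp_pos'],4),'yang',round(y,4),'F',np.round(st['contact_force'],1),'| shift',d.round(4),'turn',round(t,4))
E
python3 -c "
from h import *
rel([.5,-.102,.26],A0)"
```

```text
clk 1.1 tcp [ 0.4271 -0.1904  0.2597] yang -0.1331 F [ 0.9  0.  -0.7] | shift [ 0.0973  0.0605 -0.0003] turn 0.0039
```

>>> {"name": "arm_command", "arguments": {"rows": [[[100, 0.033, 0.02, 0, 0], [100, 0.066, 0.04, 0, 0], [100, 0.097, 0.06, 0, 0.003], [100, 0.097, 0.06, 0, 0.003], [100, 0.097, 0.06, 0, 0.003]]]}}

```text
clock: 1.52
tcp_pos: [0.4994, -0.1029, 0.2591]
ee_rot: [0.754, 0.657, -0.001, -0.001]
contact_force: [-0.7, -0.9, 0.2]
opening: 0.0942
grip_force: 0.0
```

```bash
python3 -c "
from h import *
s=snap('wrist','w1.png'); M=np.array(s['camera_from_world']); print(-M[:3,:3].T@M[:3,3], proj(s,[ez((-.1474,0,.1223)),ez((0,0,.06)),ez((0,.055,.06)),ez((0,-.055,.06))]).round(1))
rel([.5,-.102,.26],A0)"
```

```text
[ 0.51073192 -0.02457992  0.47399115] [[319.4 180.2]
 [429.5 170.1]
 [433.7 128.2]
 [425.7 209.2]]
clk 1.57 tcp [ 0.4988 -0.1041  0.2592] yang -0.1382 F [-0.7  0.  -0.2] | shift [ 0.0022  0.0009 -0.0008] turn -0.0012
```

View pics/w1.png

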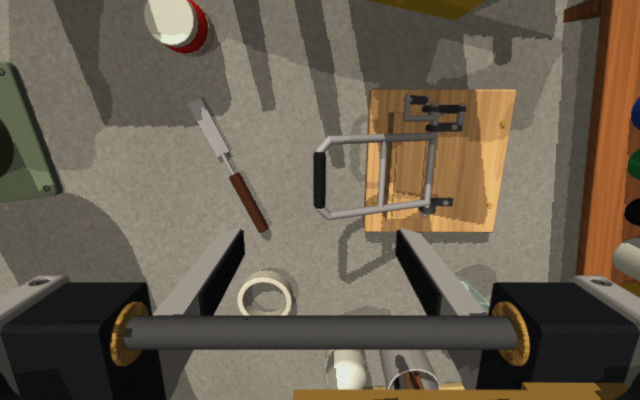

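The wrist view shows the bar sleeve at (319,180), exactly where predicted. Board corners are at (371,89), (516,90), (493,233) and (365,232), and the hinge is near x=431.

```bash
python3 -c "
from h import *
s=load('w1.png')
c=[onz(s,p,.022) for p in [(371,89),(516,90),(493,233),(365,232)]]; print(np.round(c,4)); 
for i,j in((0,1),(3,2),(3,0),(2,1)):
  d=c[j]-c[i]; print(np.linalg.norm(d).round(4), np.arctan2(d[1],d[0]).round(3))
a=onz(s,(320,152),.1223); b=onz(s,(319.5,208),.1223); print(a,b,(a+b)/2,np.linalg.norm(a-b), ez((-.1474,0,.1223)))
m=cv2.inRange(s['color'][140:220,300:335],(0,0,0),(45,45,45)); p=np.argwhere(m); c=p.mean(0); print(c[1]+300,c[0]+140,len(p)); print(onz(s,(c[1]+300,c[0]+140),.125))
rel([.5,-.102,.142],A0)"
```

```text
[[ 0.5827 -0.0084  0.022 ]
 [ 0.7782 -0.0367  0.022 ]
 [ 0.7504 -0.2443  0.022 ]
 [ 0.5545 -0.2161  0.022 ]]
0.1975 -0.144
0.1979 -0.143
0.2096 1.436
0.2094 1.437
[ 0.504036  -0.0708948  0.1223   ] [ 0.49454767 -0.13615906  0.1223    ] [ 0.49929183 -0.10352693  0.1223    ] 0.06595037175114585 [ 0.49898111 -0.10286931  0.1223    ]
319.02341137123744 179.68896321070235 598
[ 0.49872526 -0.10163759  0.125     ]
clk 1.57 tcp [ 0.4988 -0.1041  0.2592] yang -0.1382 F [-0.7  0.  -0.2] | shift [0.0023 0.0011 0.1172] turn -0.0012
```

>>> {"name": "arm_command", "arguments": {"rows": [[[100, 0, 0, 0.04, 0], [100, 0.001, 0, 0.08, 0], [100, 0.001, 0, 0.12, 0], [100, 0.001, 0, 0.145, 0], [100, 0.001, 0, 0.156, 0], [100, 0.001, 0, 0.156, 0], [100, 0.001, 0, 0.156, 0]]]}}

```text
clock: 2.15
tcp_pos: [0.4994, -0.1047, 0.1046]
ee_rot: [0.755, 0.655, 0.0, 0.0]
contact_force: [0.5, -0.1, 0.3]
opening: 0.0938
grip_force: 0.0
```

```bash
python3 -c "
from h import *
s=snap('scene','s1.png');cv2.imwrite('pics/s1c.png',cv2.cvtColor(cv2.resize(s['color'][190:330,240:400],None,fx=4,fy=4),4))
rel([.499,-.1025,.103],-.14)"
```

```text
clk 2.2 tcp [ 0.5006 -0.1049  0.1059] yang -0.1413 F [0.3 0.2 0.2] | shift [ 0.0022 -0.002   0.0029] turn -0.0013
```

View pics/s1c.png

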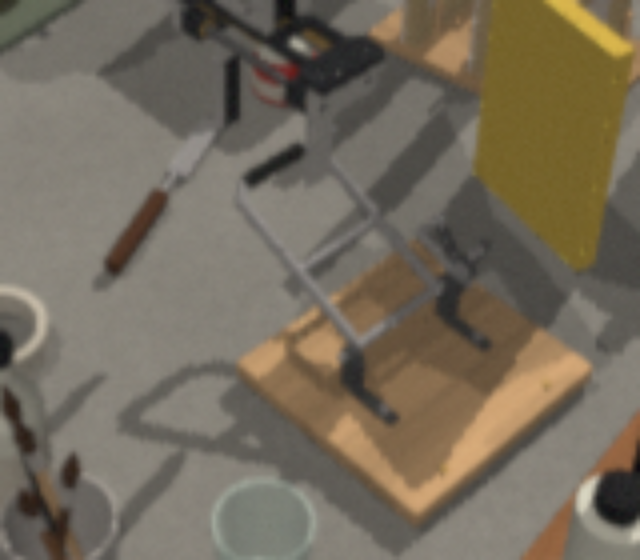

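The crop shows the fingers straddling the bar, front finger at (232,90) and back finger at (318,125), both clear of the wires. I'll close gently.

>>> {"name": "arm_command", "arguments": {"rows": [[[60, 0, 0, 0.001, 0], [45, 0, 0, 0.001, 0], [35, 0, 0, 0.001, 0], [25, 0, 0, 0.001, 0], [20, 0, 0, 0.001, 0], [16, 0, 0, 0.001, 0], [13, 0, 0, 0.001, 0], [10, 0, 0, 0.001, 0], [8, 0, 0, 0.001, 0], [8, 0, 0, 0.001, 0]]], "newtons": 8}}

```text
clock: 3.03
tcp_pos: [0.4993, -0.1035, 0.1028]
ee_rot: [0.755, 0.656, -0.0, -0.0]
contact_force: [-0.1, 0.1, 1.1]
opening: 0.0308
grip_force: 0.0
```

>>> {"name": "arm_command", "arguments": {"rows": [[[8, 0, 0, 0, 0], [8, 0, 0, 0, 0], [8, 0, 0, 0, 0], [8, 0, 0, 0, 0], [8, 0, 0, 0, 0], [8, 0, 0, 0, 0]]], "newtons": 8}}

```text
clock: 3.53
tcp_pos: [0.4993, -0.1035, 0.1029]
ee_rot: [0.755, 0.656, -0.0, -0.0]
contact_force: [-0.2, -0.5, -0.0]
opening: 0.0077
grip_force: 0.0
```

```bash
python3 -c "
from h import *
rel([.499,-.1025,.103],-.14)
for t in np.arange(0,1.75,.05):
  e=.4+t; print(round(t,3),round(.16*(np.cos(.4)-np.cos(e)),4),round(-.16*(np.sin(e)-np.sin(.4)),4))"
```

```text
clk 3.53 tcp [ 0.4993 -0.1035  0.1029] yang -0.14 F [-0.2 -0.5 -0. ] | shift [ 0.001  -0.0005 -0.0001] turn 0.0
0.0 0.0 -0.0
0.05 0.0033 -0.0073
0.1 0.007 -0.0144
0.15 0.011 -0.0213
0.2 0.0153 -0.028
0.25 0.02 -0.0345
0.3 0.025 -0.0408
0.35 0.0303 -0.0468
0.4 0.0359 -0.0525
0.45 0.0418 -0.0579
0.5 0.0479 -0.063
0.55 0.0543 -0.0678
0.6 0.0609 -0.0723
0.65 0.0678 -0.0765
0.7 0.0748 -0.0803
0.75 0.082 -0.0837
0.8 0.0894 -0.0868
0.85 0.0969 -0.0895
0.9 0.1046 -0.0919
0.95 0.1123 -0.0938
1.0 0.1202 -0.0954
1.05 0.1281 -0.0965
1.1 0.1361 -0.0973
1.15 0.144 -0.0977
1.2 0.152 -0.0976
1.25 0.16 -0.0972
1.3 0.168 -0.0964
1.35 0.1759 -0.0951
1.4 0.1837 -0.0935
1.45 0.1915 -0.0915
1.5 0.1991 -0.0891
1.55 0.2066 -0.0863
1.6 0.214 -0.0832
1.65 0.2211 -0.0797
1.7 0.2281 -0.0758
```

The opening is 7.7 mm with no grip force, so the bar isn't between the pads. I'll look again.

```bash
python3 -c "
from h import *
s=snap('scene','s2.png');w=snap('wrist','w2.png')
a=cv2.resize(s['color'][190:290,270:390],None,fx=4,fy=4,interpolation=3); b=w['color'][0:400,200:520]
b=cv2.resize(b,(320,400))
cv2.imwrite('pics/s2c.png',cv2.cvtColor(np.hstack([a,b]),4))
print(proj(s,[[.4993,-.1035,.1029],[.4993,-.1035,.122]]),proj(w,[[.4993,-.1035,.1029]]))
"
```

```text
[[307.03633318 235.5227897 ]
 [307.08630874 231.26215429]] [[319.3567553  221.34039875]]
```

View pics/s2c.png

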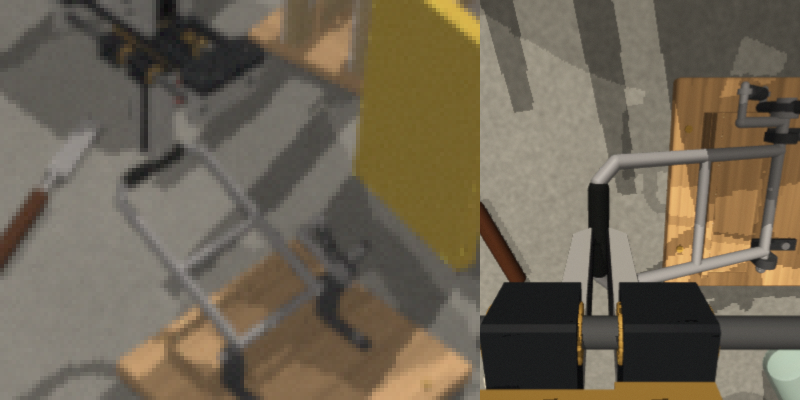

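```bash
python3 -c "
from h import *
w=load('w2.png');s=load('s2.png')
g=w['color'].mean(2).astype(int)
for r in range(185,300,8): print(r,g[r,290:350:2])
st=arm.sense();print(st['opening'],st['grip_force'])
e=lambda dx,dy,z: ez((dx,dy,z),O=np.array([.4993,-.1035,0]),a=-.14)
print(proj(w,[e(sx*.014,sy*.008,.103) for sx in(-1,-.27,.27,1) for sy in(1,-1)]).round(0).tolist())
print(proj(w,[e(sx*.007,sy*.028,.122) for sx in(-1,1) for sy in(1,-1)]).round(0).tolist())
"
```

```text
185 [147 143 139 139 139 137 137 140 147 118  25  26  30  28  28  26  27  24
  22  72 145 142 139 109  95  95  95  96  96  92]
193 [140 140 143 142 147 149 144 143 139  53  20  22  22  23  21  23  19  18
  16  31 130 137 137 139 136 136 102  99  99  99]
201 [144 141 141 147 145 144 143 142 136  53  20  22  22  22  22  23  18  17
  18  27 123 141 145 142 142 143 143 143 149 154]
209 [147 146 141 141 141 138 137 139 137  52  20  20  22  22  24  22  20  18
  16  28 130 145 144 141 142 141 143 140 136 136]
217 [136 143 144 143 142 139 139 140 138  68  19  23  23  24  25  20  20  16
  18  26 131 142 142 145 144 142 140 142 143 142]
225 [141 146 143 141 145 146 149 150 143  71  18  19  22  24  22  20  19  17
  17  31 135 141 139 134 139 147 152 150 144 143]
233 [134 137 149 156 158 157 159 157 158 158 151  29  18  23  24  23  21  19
  19  48 156 156 158 158 157 157 157 157 147 146]
241 [140 154 158 158 157 157 159 158 159 157 108  27  13  15  21  23  22  16
  17  31 143 157 158 156 158 156 158 159 158 135]
249 [150 158 158 158 157 161 158 158 156 156  68  18  15  18  19  18  22  19
  12  2
[... 323 characters left out ...]
58 159 158 157  83  23  13  18  18  19  16  18  11
  14  19  23 136 158 159 159 157 156 158 158 157]
281 [146 146 145 146 146 146 159 157 154  54  20  46 137 104 101 109 111 108
 102  19  20  92 157 157 155 145 145 145 144 145]
289 [ 26  24  24  24  26  29 141 158 147  27  19  69 144 143 140 142 148 148
 119  30  21  52 156 157 122  29  26  26  26  26]
297 [ 25  28  25  25  26  21 141 156  98  19  15  95 141 145 147 141 140 142
 140  52  25  36 142 158 103  20  24  25  25  26]
0.007686938537470358 0.0
[[300.0, 211.0], [300.0, 232.0], [314.0, 211.0], [314.0, 232.0], [325.0, 211.0], [324.0, 232.0], [339.0, 211.0], [338.0, 232.0]]
[[308.0, 191.0], [309.0, 269.0], [330.0, 191.0], [329.0, 269.0]]
```

```bash
python3 -c "
from h import *
w=load('w2.png');s=load('s2.png');w1=load('w1.png');t=load('top0.png')
e=lambda dx,dy,z: ez((dx,dy,z),O=np.array([.4993,-.1035,0]),a=-.14)
for z in (.10,.11,.12,.13,.14): print(z,proj(w,[e(-.01,.008,z),e(.01,.008,z)]).round(1).tolist(),proj(s,[e(-.004,0,z),e(.015,0,z)]).round(1).tolist())
print('bar+y',tri([w1,w],[(320,152),(318,181)]),tri([w1,s],[(320,152),(316.7,227.5)]),tri([w1,s],[(319.5,208),(302,235.7)]))
M=w['camera_from_world'];print(-M[:3,:3].T@M[:3,3])
"
```

```text
0.1 [[305.7, 209.7], [333.0, 209.7]] [[306.2, 235.6], [310.1, 238.5]]
0.11 [[305.1, 214.1], [333.6, 214.1]] [[306.2, 233.3], [310.2, 236.2]]
0.12 [[304.4, 218.9], [334.2, 219.0]] [[306.3, 231.1], [310.2, 234.0]]
0.13 [[303.7, 224.2], [334.9, 224.3]] [[306.3, 228.8], [310.2, 231.7]]
0.14 [[302.8, 230.1], [335.7, 230.1]] [[306.3, 226.6], [310.3, 229.5]]
bar+y (array([ 0.50319786, -0.07296039,  0.10582244]), [np.float64(0.000534686163690548), np.float64(0.0005346861636905328)]) (array([ 0.50737028, -0.06898187,  0.12020117]), [np.float64(0.004007065903974776), np.float64(0.00400706590397493)]) (array([ 0.49788017, -0.13353022,  0.12418773]), [np.float64(0.003752856017760278), np.float64(0.003752856017760317)])
[ 0.51061944 -0.02520099  0.31779143]
```

```bash
python3 -c "
from h import *
w=load('w2.png')['color'];s=load('s2.png')['color']
a=cv2.resize(w[175:295,280:360],None,fx=4.5,fy=4.5,interpolation=3); b=cv2.resize(s[195:249,292:334],None,fx=10,fy=10,interpolation=3)
v=np.hstack([a[:540],b[:540]]).astype(float);v=255*(v/255)**.6
cv2.imwrite('pics/z.png',cv2.cvtColor(v.astype(np.uint8),4)); print(v.shape)
"
```

```text
(540, 780, 3)
```

View pics/z.png

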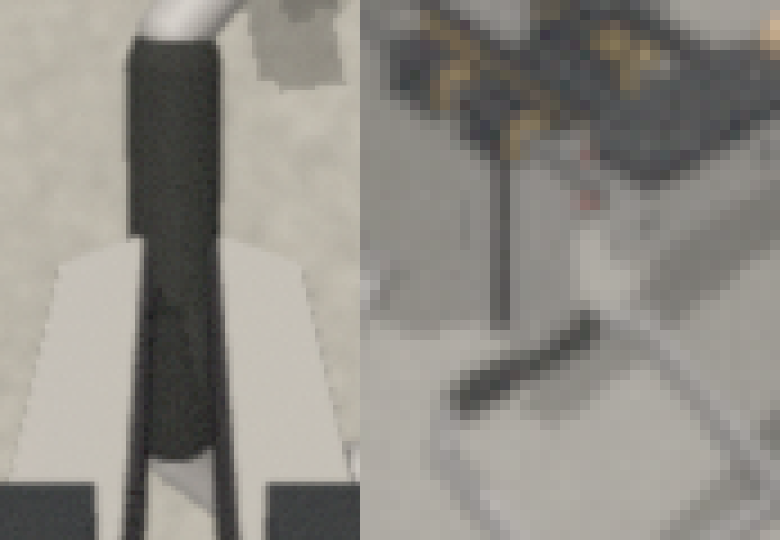

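The bar lies below the fingertips. Two views put the tips near z = 0.137, about 35 mm above the reported TCP. There's free space under the bar, so I'll open, go 35 mm lower and close again.

>>> {"name": "arm_command", "arguments": {"rows": [[[50, 0, 0, 0, 0], [50, 0, 0, 0, 0], [50, 0, 0, 0, 0], [50, 0, 0, 0, 0], [50, 0, 0, 0, 0], [50, 0, 0, 0, 0], [50, 0.001, 0, 0.01, 0], [50, 0.002, 0, 0.02, 0], [50, 0.002, 0, 0.03, 0], [50, 0.002, 0, 0.034, 0], [50, 0.002, 0, 0.034, 0]]], "newtons": 8}}

```text
clock: 4.55
tcp_pos: [0.4977, -0.1008, 0.0666]
ee_rot: [0.755, 0.656, -0.001, -0.002]
contact_force: [-0.0, -0.3, -0.3]
opening: 0.0467
grip_force: 0.0
```

>>> {"name": "arm_command", "arguments": {"rows": [[[5, 0, 0, 0, 0], [5, 0, 0, 0, 0], [5, 0, 0, 0, 0], [5, 0, 0, 0, 0], [5, 0, 0, 0, 0], [5, 0, 0, 0, 0], [5, 0, 0, 0, 0], [5, 0, 0, 0, 0]]], "newtons": 8}}

```text
clock: 5.22
tcp_pos: [0.4987, -0.1015, 0.0692]
ee_rot: [0.755, 0.656, -0.001, -0.001]
contact_force: [-4.6, 1.1, 5.6]
opening: 0.0135
grip_force: 8.0
```

>>> {"name": "arm_command", "arguments": {"rows": [[[5, 0, 0.003, -0.007, 0], [5, 0, 0.007, -0.014, 0], [5, 0, 0.011, -0.021, 0], [5, 0, 0.015, -0.028, 0], [5, 0, 0.02, -0.0345, 0], [5, 0, 0.025, -0.041, 0], [5, 0, 0.025, -0.041, 0]]]}}

```text
clock: 5.8
tcp_pos: [0.5214, -0.1046, 0.1099]
ee_rot: [0.755, 0.656, -0.003, -0.003]
contact_force: [-9.9, -1.0, -2.5]
opening: 0.0141
grip_force: 8.0
```

>>> {"name": "arm_command", "arguments": {"rows": [[[5, 0, 0.005, -0.006, 0], [5, 0, 0.0105, -0.012, 0], [5, 0, 0.0165, -0.0172, 0], [5, 0, 0.0225, -0.0225, 0], [5, 0, 0.029, -0.0275, 0], [5, 0, 0.0355, -0.032, 0], [5, 0, 0.0355, -0.032, 0]]]}}

```text
clock: 6.38
tcp_pos: [0.5572, -0.1096, 0.1445]
ee_rot: [0.755, 0.656, -0.002, -0.002]
contact_force: [-13.6, 1.8, 9.5]
opening: 0.014
grip_force: 8.0
```

>>> {"name": "arm_command", "arguments": {"rows": [[[5, 0, -0.001, -0.002, 0], [5, 0, -0.001, -0.004, 0], [5, 0, -0.001, -0.004, 0]]]}}

```text
clock: 6.63
tcp_pos: [0.5578, -0.1097, 0.145]
ee_rot: [0.755, 0.656, -0.001, -0.001]
contact_force: [-3.7, -0.2, -7.4]
opening: 0.0138
grip_force: 8.0
```

>>> {"name": "arm_command", "arguments": {"rows": [[[5, 0, 0.0065, -0.0045, 0], [5, 0, 0.0135, -0.0085, 0], [5, 0, 0.0205, -0.012, 0], [5, 0, 0.0205, -0.012, 0]]]}}

```text
clock: 6.97
tcp_pos: [0.5815, -0.113, 0.1591]
ee_rot: [0.755, 0.656, 0.001, 0.001]
contact_force: [-1.6, -0.1, -7.0]
opening: 0.0136
grip_force: 8.0
```

>>> {"name": "arm_command", "arguments": {"rows": [[[5, 0, 0.0075, -0.003, 0], [5, 0, 0.015, -0.0055, 0], [5, 0, 0.0225, -0.0078, 0], [5, 0, 0.0303, -0.0095, 0], [5, 0, 0.038, -0.011, 0], [5, 0, 0.038, -0.011, 0]]]}}

```text
clock: 7.47
tcp_pos: [0.62, -0.1185, 0.1719]
ee_rot: [0.755, 0.656, 0.002, 0.003]
contact_force: [-3.9, 1.4, 6.5]
opening: 0.0139
grip_force: 8.0
```

>>> {"name": "arm_command", "arguments": {"rows": [[[5, 0, 0.008, -0.002, 0], [5, 0, 0.016, -0.003, 0], [5, 0, 0.016, -0.003, 0]]]}}

```text
clock: 7.72
tcp_pos: [0.6351, -0.1206, 0.1735]
ee_rot: [0.755, 0.656, 0.002, 0.002]
contact_force: [-3.0, -0.2, 4.7]
opening: 0.0137
grip_force: 8.0
```

>>> {"name": "arm_command", "arguments": {"rows": [[[5, 0, 0.008, -0.001, 0], [5, 0, 0.016, -0.001, 0], [5, 0, 0.016, -0.001, 0]]]}}

```text
clock: 7.97
tcp_pos: [0.6505, -0.1228, 0.1733]
ee_rot: [0.755, 0.656, 0.001, 0.001]
contact_force: [-0.6, 1.0, 4.1]
opening: 0.0134
grip_force: 8.0
```

>>> {"name": "arm_command", "arguments": {"rows": [[[5, 0, 0.005, 0, 0], [5, 0, 0.009, 0, 0], [5, 0, 0.009, 0, 0], [5, 0, 0.009, 0, 0]]]}}

```text
clock: 8.3
tcp_pos: [0.6574, -0.1237, 0.1726]
ee_rot: [0.755, 0.656, 0.0, 0.0]
contact_force: [-0.3, -0.5, 2.6]
opening: 0.0138
grip_force: 8.0
```

>>> {"name": "arm_command", "arguments": {"rows": [[[5, 0, 0.004, 0, 0], [5, 0, 0.008, 0.0005, 0], [5, 0, 0.008, 0.0005, 0], [5, 0, 0.008, 0.0005, 0]]]}}

```text
clock: 8.63
tcp_pos: [0.665, -0.1249, 0.1718]
ee_rot: [0.755, 0.656, -0.0, -0.0]
contact_force: [-0.2, -1.1, -0.0]
opening: 0.0136
grip_force: 8.0
```

>>> {"name": "arm_command", "arguments": {"rows": [[[5, 0, 0.003, 0, 0], [5, 0, 0.006, 0.0005, 0], [5, 0, 0.006, 0.0005, 0], [5, 0, 0.006, 0.0005, 0]]]}}

```text
clock: 8.97
tcp_pos: [0.6708, -0.1257, 0.1713]
ee_rot: [0.755, 0.656, -0.0, -0.0]
contact_force: [-0.7, -0.8, -2.3]
opening: 0.0138
grip_force: 8.0
```

```bash
python3 -c "
from h import *
rel([0.671,-.126,.17],-.14)"
```

```text
clk 8.97 tcp [ 0.6708 -0.1257  0.1713] yang -0.14 F [-0.7 -0.8 -2.3] | shift [-0.0003  0.0002  0.0013] turn -0.0
```

>>> {"name": "arm_command", "arguments": {"rows": [[[5, 0, 0.003, 0.001, 0], [5, 0, 0.006, 0.0025, 0], [5, 0, 0.006, 0.0025, 0], [5, 0, 0.006, 0.0025, 0]]]}}

```text
clock: 9.3
tcp_pos: [0.6777, -0.1267, 0.1699]
ee_rot: [0.755, 0.656, 0.0, 0.001]
contact_force: [1.9, 0.3, 0.5]
opening: 0.0137
grip_force: 8.0
```

>>> {"name": "arm_command", "arguments": {"rows": [[[5, 0, 0.002, 0.001, 0], [5, 0, 0.004, 0.001, 0], [5, 0, 0.004, 0.001, 0]]]}}

```text
clock: 9.55
tcp_pos: [0.6813, -0.1272, 0.1689]
ee_rot: [0.755, 0.656, 0.0, 0.0]
contact_force: [0.9, -0.4, 1.4]
opening: 0.0137
grip_force: 8.0
```

>>> {"name": "arm_command", "arguments": {"rows": [[[100, 0, 0, 0, 0], [100, 0, 0, 0, 0], [100, 0, 0, 0, 0], [100, 0, 0, 0, 0], [100, 0, 0, 0, 0], [100, 0, 0, 0, 0], [100, 0, 0, 0, 0], [100, 0, 0, 0, 0], [100, 0, 0, 0, 0], [100, 0, 0, 0, 0], [100, 0, 0, 0, 0], [100, 0, 0, 0, 0]]]}}

```text
clock: 10.55
tcp_pos: [0.6808, -0.1271, 0.1684]
ee_rot: [0.755, 0.656, -0.0, -0.0]
contact_force: [-0.1, -0.4, 0.2]
opening: 0.0904
grip_force: 0.0
```

```bash
python3 -c "
from h import *
w=snap('wrist','w3.png'); g=w['color'].mean(2).astype(int)
print(proj(w,[ez((x,y,z)) for x,z in ((.034,.216),(.05,.211)) for y in (.028,-.028)]).round(0).tolist())
m=((g<45)*255).astype(np.uint8)[60:270,240:400]
n,l,st,c=cv2.connectedComponentsWithStats(m)
for i in range(1,n):
  if st[i,4]>80: print(st[i]+[240,60,0,0,0],c[i]+[240,60])
rel([0.681,-.126,.30],-.14)"
```

```text
[[316.0, 205.0], [316.0, 293.0], [343.0, 203.0], [342.0, 289.0]]
[287 127  46  12 298] [306.76174497 131.62416107]
[ 303  198   30   72 1699] [320.35491466 233.61742201]
[240 230   8  39 223] [243.01345291 247.16591928]
[393 231   7  36 183] [396.40983607 247.35519126]
clk 10.6 tcp [ 0.6808 -0.1271  0.1684] yang -0.14 F [ 0.1 -0.1  0.1] | shift [ 0.0011  0.     -0.1316] turn -0.0
```

>>> {"name": "arm_command", "arguments": {"rows": [[[30, 0, 0, 0, 0], [30, 0, 0, 0, 0], [30, 0, 0, 0, 0], [30, 0, 0, 0, 0], [30, 0, 0, 0, 0], [30, 0, 0, 0, 0], [30, 0, 0, 0, 0], [30, 0, 0, 0, 0], [30, 0, 0, 0, 0], [30, 0, 0, 0, 0]]]}}

```text
clock: 11.43
tcp_pos: [0.6808, -0.1271, 0.1684]
ee_rot: [0.755, 0.656, 0.0, -0.0]
contact_force: [-0.6, -0.0, -0.8]
opening: 0.031
grip_force: 0.0
```

```bash
python3 -c "
from h import *
w=snap('wrist','w4.png'); g=w['color'].mean(2).astype(int)
for f in('w3.png','w4.png'):
  g=load(f)['color'].mean(2).astype(int)
  for r in (205,215,222): print(f,r,g[r,296:340:2])
s=snap('scene','s4.png')
print(proj(s,[ez((.16*np.sin(a-1.1708),y,.06+.16*np.cos(a-1.1708))) for a in(1.3,1.4,1.5,1.6) for y in(-.045,.045)]).round(1).tolist())"
```

```text
w3.png 205 [161 143 107  85  94 100  66  18  22  22  25  28  26  23  24  24  22  18
  17  86  90  96]
w3.png 215 [166 148 113  89  90  96  64  17  22  23  25  22  24  22  19  19  19  17
  25 107 108 107]
w3.png 222 [167 150 116  51  36  37  29  17  21  21  21  21  24  23  20  23  15  12
  24 108 105 105]
w4.png 205 [167 148 109  88  94 102  69  22  24  25  26  24  25  25  22  23  19  17
  19  87  93  98]
w4.png 215 [169 151 114  91  95  98  66  19  20  21  23  25  20  21  22  22  17  16
  26 111 110 109]
w4.png 222 [168 151 118  51  34  37  31  20  20  24  23  25  20  22  22  20  19  14
  26 110 109 109]
[[336.2, 242.7], [357.2, 228.3], [340.1, 246.3], [361.1, 231.7], [344.0, 250.2], [365.0, 235.4], [347.8, 254.5], [368.6, 239.5]]
```

>>> {"name": "arm_command", "arguments": {"rows": [[[30, 0, 0.005, 0, 0], [30, 0, 0.008, 0, 0], [30, 0, 0.009, 0, 0], [30, 0, 0.01, 0, 0], [30, 0, 0.01, 0, 0]]]}}

```text
clock: 11.95
tcp_pos: [0.689, -0.1282, 0.1682]
ee_rot: [0.755, 0.656, -0.001, -0.002]
contact_force: [-5.7, 0.1, 2.9]
opening: 0.0284
grip_force: 2.9
```

That 1.5 mm push met 5.7 N, so the stand is already on its stop. I'll back off and rise clear.

>>> {"name": "arm_command", "arguments": {"rows": [[[30, 0, -0.005, 0, 0], [30, 0, -0.009, 0, 0], [30, 0, -0.009, 0, 0], [60, 0, -0.009, -0.03, 0], [60, 0, -0.009, -0.07, 0], [60, 0, -0.009, -0.11, 0], [60, 0, -0.009, -0.15, 0], [60, 0, -0.009, -0.15, 0], [60, 0, -0.009, -0.15, 0]]]}}

```text
clock: 12.7
tcp_pos: [0.6841, -0.1279, 0.3237]
ee_rot: [0.755, 0.656, 0.003, 0.004]
contact_force: [0.1, -0.2, -0.6]
opening: 0.0558
grip_force: 0.0
```

```bash
python3 -c "
from h import *
w=snap('wrist','w5.png'); s=snap('scene','s5.png'); t=snap('top','t5.png')
for n,c,(r0,r1,c0,c1) in (('w',w,(100,290,270,400)),('s',s,(210,270,325,375))):
  g=c['color'].max(2); m=((g<45)*255).astype(np.uint8)[r0:r1,c0:c1]
  k,l,st,ce=cv2.connectedComponentsWithStats(m)
  for i in range(1,k):
    if st[i,4]>15: print(n,(st[i]+[c0,r0,0,0,0]).tolist(),ce[i]+[c0,r0])
a=1.39
P=[ez((.16*np.sin(a-1.1708),0,.06+.16*np.cos(a-1.1708)))]
print(P,proj(w,P),proj(s,P))
rel([.49,.30,.40],0)"
```

```text
w [295, 122, 21, 6, 90] [304.92222222 124.34444444]
w [306, 157, 18, 60, 692] [315.96965318 186.53612717]
w [270, 231, 5, 36, 125] [271.48 246.96]
w [366, 231, 26, 59, 633] [375.82780411 265.79778831]
s [345, 234, 15, 11, 51] [352.23529412 239.        ]
[array([ 0.67946582, -0.12775158,  0.21617148])] [[314.14985724 186.60831683]] [[350.46920838 238.44845854]]
clk 12.85 tcp [ 0.6811 -0.127   0.3162] yang -0.14 F [-0.5 -0.5 -0.6] | shift [ 0.3962 -0.2491 -0.0828] turn -0.14
```

>>> {"name": "arm_command", "arguments": {"rows": [[[70, 0.01, 0, -0.03, 0], [70, 0.03, -0.02, -0.06, 0], [70, 0.065, -0.04, -0.083, 0], [70, 0.1, -0.063, -0.083, -0.03], [70, 0.135, -0.085, -0.083, -0.05], [70, 0.17, -0.107, -0.083, -0.07], [70, 0.205, -0.129, -0.083, -0.09], [70, 0.24, -0.151, -0.083, -0.11], [70, 0.275, -0.173, -0.083, -0.13], [70, 0.31, -0.195, -0.083, -0.14], [70, 0.345, -0.217, -0.083, -0.14], [70, 0.38, -0.239, -0.083, -0.14]]]}}

```text
clock: 13.85
tcp_pos: [0.497, 0.2822, 0.3987]
ee_rot: [0.707, 0.707, -0.002, -0.001]
contact_force: [0.9, -0.6, 0.2]
opening: 0.0655
grip_force: 0.0
```

>>> {"name": "arm_command", "arguments": {"rows": [[[70, 0.015, -0.012, 0, 0], [70, 0.015, -0.012, 0, 0], [70, 0.015, -0.012, 0, 0]]]}}

```text
clock: 14.1
tcp_pos: [0.4859, 0.2963, 0.3993]
ee_rot: [0.706, 0.708, -0.002, -0.0]
contact_force: [0.6, 0.3, 0.5]
opening: 0.0656
grip_force: 0.0
```

```bash
python3 -c "
from h import *
w=snap('wrist','w6.png')
P=[[x,y,.252] for x in(.4818,.5018) for y in(.225,.375)]
print(proj(w,P).round(0).tolist())
rel([.4918,.30,.178],0)"
```

```text
[[317.0, 234.0], [317.0, 109.0], [333.0, 234.0], [335.0, 109.0]]
clk 14.15 tcp [0.4866 0.2954 0.3996] yang 0.0003 F [ 0.3 -0.2 -0.1] | shift [0.005  0.0058 0.2216] turn 0.0003
```

View pics/w6.png

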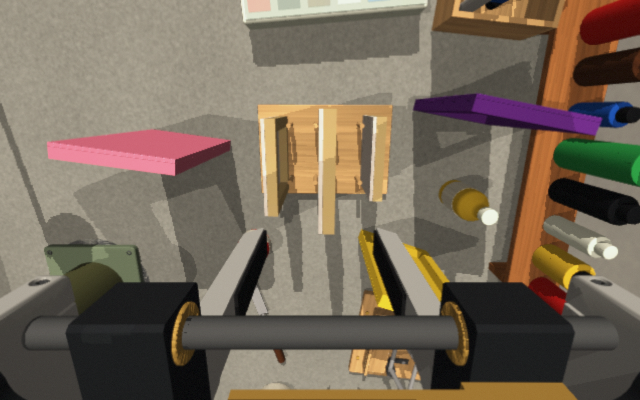

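The tall panel's top edge spans columns 319–335 and rows 109–234, within about 1 mm of prediction. Fingers are aligned, so I'll descend.

>>> {"name": "arm_command", "arguments": {"rows": [[[70, 0.003, 0.004, 0.03, 0], [70, 0.005, 0.007, 0.065, 0], [70, 0.005, 0.007, 0.1, 0], [70, 0.005, 0.007, 0.14, 0], [70, 0.005, 0.007, 0.17, 0], [70, 0.005, 0.007, 0.195, 0], [70, 0.005, 0.007, 0.21, 0], [70, 0.005, 0.007, 0.22, 0], [70, 0.005, 0.007, 0.22, 0]]]}}

```text
clock: 14.9
tcp_pos: [0.4927, 0.2984, 0.1779]
ee_rot: [0.708, 0.706, -0.003, -0.001]
contact_force: [-0.2, -0.2, -1.1]
opening: 0.0657
grip_force: 0.0
```

>>> {"name": "arm_command", "arguments": {"rows": [[[5, 0, 0, 0, 0], [5, 0, 0, 0, 0], [5, 0, 0, 0, 0], [5, 0, 0, 0, 0], [5, 0, 0, 0, 0], [5, 0, 0, 0, 0], [5, 0, 0, 0, 0], [5, 0, 0, 0, 0], [5, 0, 0, 0, 0], [5, 0, 0, 0, 0], [5, 0, 0, 0, 0]]], "newtons": 25}}

```text
clock: 15.82
tcp_pos: [0.4938, 0.301, 0.1817]
ee_rot: [0.707, 0.707, 0.0, -0.0]
contact_force: [-1.0, 0.6, 2.9]
opening: 0.0201
grip_force: 25.0
```

>>> {"name": "arm_command", "arguments": {"rows": [[[5, 0, 0, -0.01, 0], [5, 0, 0, -0.03, 0], [5, 0, 0, -0.06, 0], [5, 0, 0, -0.095, 0], [5, 0, 0, -0.13, 0], [5, 0, 0, -0.165, 0], [5, 0, 0, -0.2, 0], [5, 0, 0, -0.23, 0], [5, 0, 0, -0.25, 0], [5, 0, 0, -0.25, 0]]], "newtons": 25}}

```text
clock: 16.65
tcp_pos: [0.4954, 0.3013, 0.4369]
ee_rot: [0.707, 0.707, 0.004, 0.002]
contact_force: [0.3, 1.7, -4.1]
opening: 0.0197
grip_force: 25.0
```

>>> {"name": "arm_command", "arguments": {"rows": [[[5, -0.02, 0, 0, 0], [5, -0.05, 0, 0, 0], [5, -0.09, 0, 0, 0], [5, -0.13, 0, 0, 0.02], [5, -0.17, 0, 0, 0.04], [5, -0.21, 0, 0, 0.06], [5, -0.25, 0, 0, 0.08], [5, -0.29, 0, 0, 0.1], [5, -0.33, 0, 0, 0.12], [5, -0.37, 0, 0, 0.14], [5, -0.4, 0, 0, 0.14], [5, -0.4, 0, 0, 0.14]]]}}

```text
clock: 17.65
tcp_pos: [0.4926, -0.1052, 0.4275]
ee_rot: [0.758, 0.653, -0.003, -0.001]
contact_force: [-0.4, 0.4, -4.4]
opening: 0.0199
grip_force: 25.0
```

```bash
python3 -c "
from h import *
O2=np.array([.6455,-.123,0]); T=ez((-.029,0,.258),O=O2,a=-.14); print(T)
rel(T,-.14); print(arm.sense()['opening'],arm.sense()['grip_force'])
s=snap('scene','s6.png'); t=snap('top','t6.png')"
```

```text
[ 0.61678374 -0.11895325  0.258     ]
clk 17.65 tcp [ 0.4926 -0.1052  0.4275] yang -0.1485 F [-0.4  0.4 -4.4] | shift [0.0053 0.1258 0.1688] turn -0.0085
0.01992301656875711 24.998247921466827
```

>>> {"name": "arm_command", "arguments": {"rows": [[[5, 0.004, 0.03, 0, 0], [5, 0.004, 0.06, 0, 0], [5, 0.004, 0.09, 0.02, 0], [5, 0.004, 0.115, 0.05, 0], [5, 0.004, 0.125, 0.085, 0], [5, 0.004, 0.125, 0.12, 0], [5, 0.004, 0.125, 0.145, 0], [5, 0.004, 0.125, 0.16, 0], [5, 0.004, 0.125, 0.168, 0], [5, 0.004, 0.125, 0.168, 0], [5, 0.004, 0.125, 0.168, 0], [5, 0.004, 0.125, 0.168, 0]]]}}

```text
clock: 18.75
tcp_pos: [0.6193, -0.1124, 0.2654]
ee_rot: [0.755, 0.656, 0.001, 0.001]
contact_force: [-0.0, -0.8, -4.2]
opening: 0.0197
grip_force: 25.0
```

```bash
python3 -c "
from h import *
O2=np.array([.6455,-.123,0]); T=ez((-.029,0,.213),O=O2,a=-.14)
rel(T,-.14)
s=snap('scene','s7.png');t=snap('top','t7.png')
# predicted panel corners, bottom z = tcp-.168
st=arm.sense();c=np.array(st['tcp_pos']);zb=c[2]-.168
C=lambda dx,dy,z: ez((dx,dy,z),O=np.array([c[0],c[1],0]),a=-.14)
print('bottom(back face)',proj(s,[C(.01,y,zb) for y in(-.075,.075)]).round(1).tolist(),'top',proj(s,[C(.01,y,zb+.24) for y in(-.075,.075)]).round(1).tolist())
b=cv2.resize(s['color'][160:300,290:430],None,fx=4,fy=4,interpolation=3)
cv2.imwrite('pics/s7c.png',cv2.cvtColor(b,4))"
```

```text
clk 18.75 tcp [ 0.6193 -0.1124  0.2654] yang -0.1392 F [-0.  -0.8 -4.2] | shift [-0.0068 -0.0018  0.0524] turn 0.0008
bottom(back face) [[319.8, 268.6], [352.8, 245.2]] top [[322.4, 207.3], [359.6, 185.3]]
```

View pics/s7c.png

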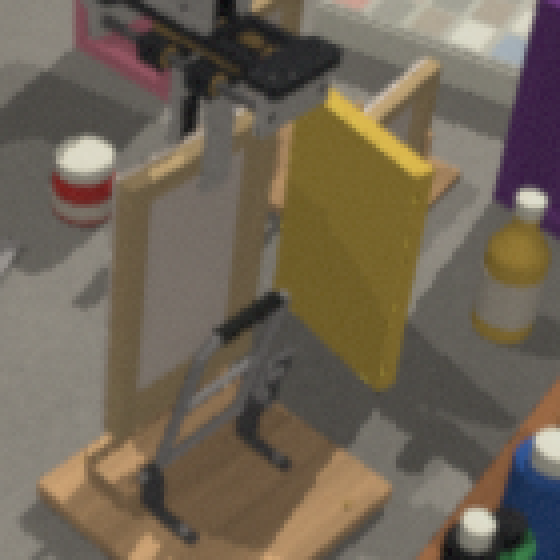

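The panel hangs upright above the ledge. The back finger overlaps its top by about 36 mm, and its lower -y corner, near crop (130,432), matches prediction. I'll correct sideways and lower gently.

>>> {"name": "arm_command", "arguments": {"rows": [[[5, -0.003, 0.001, 0.005, 0], [5, -0.006, 0.001, 0.012, 0], [5, -0.0065, 0.001, 0.022, 0], [5, -0.0065, 0.001, 0.032, 0], [5, -0.0065, 0.001, 0.038, 0], [5, -0.0065, 0.001, 0.042, 0], [5, -0.0065, 0.001, 0.042, 0], [5, -0.0065, 0.001, 0.042, 0]]]}}

```text
clock: 19.52
tcp_pos: [0.6181, -0.1192, 0.2209]
ee_rot: [0.755, 0.656, -0.0, -0.0]
contact_force: [-0.4, 0.5, -4.5]
opening: 0.0201
grip_force: 25.0
```

>>> {"name": "arm_command", "arguments": {"rows": [[[5, 0, 0, 0.002, 0], [5, 0, 0, 0.004, 0], [5, 0, 0, 0.005, 0], [5, 0, 0, 0.005, 0]]]}}

```text
clock: 19.85
tcp_pos: [0.6186, -0.1193, 0.2169]
ee_rot: [0.755, 0.656, 0.0, 0.0]
contact_force: [-0.5, -0.3, -4.1]
opening: 0.0199
grip_force: 25.0
```

>>> {"name": "arm_command", "arguments": {"rows": [[[5, 0, 0, 0.001, 0], [5, 0, 0, 0.002, 0], [5, 0, 0, 0.003, 0], [5, 0, 0, 0.003, 0]]]}}

```text
clock: 20.18
tcp_pos: [0.619, -0.1203, 0.2165]
ee_rot: [0.755, 0.656, 0.0, 0.002]
contact_force: [-2.0, -0.9, 6.5]
opening: 0.0202
grip_force: 25.0
```

Contact is at ledge height. I'll ease off 1 mm, then loosen the grip to about 40 mm.

>>> {"name": "arm_command", "arguments": {"rows": [[[5, 0, 0, -0.001, 0], [25, 0, 0, -0.001, 0], [25, 0, 0, -0.001, 0], [30, 0, 0, -0.001, 0], [35, 0, 0, -0.001, 0], [42, 0, 0, -0.001, 0], [42, 0, 0, -0.001, 0], [42, 0, 0, -0.001, 0]]]}}

```text
clock: 20.85
tcp_pos: [0.6183, -0.1192, 0.2142]
ee_rot: [0.755, 0.656, -0.0, -0.0]
contact_force: [0.6, 0.2, 0.4]
opening: 0.0393
grip_force: 0.0
```

```bash
python3 -c "
from h import *
rel([.6,-.12,.2],-.14)
print(arm.sense()['opening'])
w=snap('wrist','w8.png')
g=w['color'].astype(int)
for r in (130,180,215): print(r,[tuple(x) for x in g[r,296:350:4]])"
```

```text
clk 20.85 tcp [ 0.6183 -0.1192  0.2142] yang -0.1399 F [0.6 0.2 0.4] | shift [-0.0034 -0.018   0.0142] turn 0.0001
0.0392678782087332
130 [(np.int64(164), np.int64(121), np.int64(74)), (np.int64(162), np.int64(121), np.int64(75)), (np.int64(198), np.int64(180), np.int64(160)), (np.int64(200), np.int64(182), np.int64(165)), (np.int64(163), np.int64(134), np.int64(85)), (np.int64(165), np.int64(135), np.int64(83)), (np.int64(166), np.int64(137), np.int64(85)), (np.int64(166), np.int64(136), np.int64(84)), (np.int64(164), np.int64(135), np.int64(82)), (np.int64(166), np.int64(136), np.int64(85)), (np.int64(165), np.int64(135), np.int64(83)), (np.int64(74), np.int64(63), np.int64(46)), (np.int64(35), np.int64(34), np.int64(34)), (np.int64(36), np.int64(35), np.int64(34))]
180 [(np.int64(228), np.int64(177), np.int64(110)), (np.int64(213), np.int64(192), np.int64(168)), (np.int64(221), np.int64(204), np.int64(184)), (np.int64(218), np.int64(203), np.int64(181)), (np.int64(181), np.int64(150), np.int64(93)), (np.int64(183), np.int64(153), np.int64(95)), (np.int64(179), np.int64(149), np.in
[... 277 characters left out ...]
(71)), (np.int64(114), np.int64(82), np.int64(50))]
215 [(np.int64(226), np.int64(175), np.int64(109)), (np.int64(207), np.int64(180), np.int64(146)), (np.int64(222), np.int64(204), np.int64(185)), (np.int64(220), np.int64(204), np.int64(182)), (np.int64(181), np.int64(150), np.int64(92)), (np.int64(181), np.int64(150), np.int64(92)), (np.int64(181), np.int64(150), np.int64(93)), (np.int64(182), np.int64(151), np.int64(94)), (np.int64(183), np.int64(151), np.int64(94)), (np.int64(182), np.int64(151), np.int64(95)), (np.int64(183), np.int64(152), np.int64(95)), (np.int64(176), np.int64(145), np.int64(91)), (np.int64(61), np.int64(58), np.int64(55)), (np.int64(56), np.int64(54), np.int64(51))]
```

>>> {"name": "arm_command", "arguments": {"rows": [[[42, 0, 0.006, 0, 0], [42, 0, 0.012, 0, 0], [42, 0, 0.018, 0, 0], [42, 0, 0.024, 0, 0], [42, 0, 0.03, 0, 0], [42, 0, 0.036, 0, 0], [42, 0, 0.041, 0, 0], [42, 0, 0.046, 0, 0], [42, 0, 0.05, 0, 0], [42, 0, 0.054, 0, 0], [42, 0, 0.054, 0, 0]]]}}

```text
clock: 21.82
tcp_pos: [0.6723, -0.1269, 0.2142]
ee_rot: [0.755, 0.656, -0.0, -0.0]
contact_force: [-0.0, -1.1, 0.0]
opening: 0.0391
grip_force: 0.0
```

```bash
cat >> h.py <<'E'
def runs(f,rows,c0,c1):
    g=load(f)['color'].astype(int)
    for r in rows:
        print(r,' '.join('%d:%d,%d,%d'%(c,*g[r,c]) for c in range(c0,c1,5)))
E
python3 -c "
from h import *
rel([.6,-.12,.2],-.14); print(arm.sense()['opening'],arm.sense()['grip_force'])
w=snap('wrist','w9.png'); runs('w9.png',(150,200),270,350)"
```

```text
clk 21.82 tcp [ 0.6723 -0.1269  0.2142] yang -0.1399 F [-0.  -1.1  0. ] | shift [-0.0033 -0.0726  0.0142] turn 0.0001
0.03912232410180656 0.0
150 270:118,106,93 275:166,150,133 280:164,149,132 285:160,146,130 290:133,121,107 295:138,124,110 300:138,124,110 305:139,126,112 310:140,127,112 315:141,127,112 320:208,191,171 325:208,190,170 330:170,140,87 335:169,138,85 340:170,139,88 345:177,145,90
200 270:165,146,124 275:170,154,136 280:170,154,137 285:167,151,135 290:165,150,132 295:137,124,109 300:134,121,107 305:136,123,108 310:140,126,111 315:140,125,112 320:210,192,172 325:211,194,174 330:173,143,88 335:172,142,87 340:170,140,85 345:170,142,88
```

>>> {"name": "arm_command", "arguments": {"rows": [[[42, 0, 0.004, 0, 0], [42, 0, 0.008, 0, 0], [42, 0, 0.011, 0, 0], [42, 0, 0.014, 0, 0], [42, 0, 0.014, 0, 0]]]}}

```text
clock: 22.28
tcp_pos: [0.6841, -0.1286, 0.2141]
ee_rot: [0.755, 0.656, -0.002, -0.002]
contact_force: [-3.0, -0.5, -0.8]
opening: 0.0398
grip_force: 1.3
```

```bash
python3 -c "
from h import *
rel([.6,-.12,.2],-.14); print(arm.sense()['opening'],arm.sense()['grip_force'])
w=snap('wrist','w10.png'); runs('w10.png',(150,200),240,350)"
```

```text
clk 22.28 tcp [ 0.6841 -0.1286  0.2141] yang -0.1401 F [-3.  -0.5 -0.8] | shift [-0.0032 -0.0844  0.0145] turn -0.0001
0.03978636854188962 1.2900459067896008
150 240:196,148,91 245:165,122,75 250:112,84,55 255:131,117,104 260:177,161,144 265:175,158,141 270:176,160,141 275:170,156,137 280:145,133,118 285:148,134,119 290:151,137,122 295:150,135,120 300:211,195,175 305:208,190,171 310:168,138,86 315:169,138,86 320:172,141,88 325:172,143,89 330:171,140,86 335:171,141,87 340:128,96,58 345:129,96,58
200 240:219,169,105 245:229,181,111 250:224,174,107 255:181,166,147 260:184,168,149 265:182,165,147 270:177,162,141 275:175,160,142 280:146,132,117 285:145,132,117 290:148,134,119 295:147,135,117 300:199,182,164 305:211,193,173 310:163,136,88 315:172,141,87 320:170,140,86 325:171,141,87 330:172,141,87 335:171,141,87 340:121,90,54 345:120,87,53
```

The panel rests on the bar, with the front finger pressing only 3 N. I'll back off, open and rise.

>>> {"name": "arm_command", "arguments": {"rows": [[[42, 0, -0.003, 0, 0], [42, 0, -0.005, 0, 0], [60, 0, -0.005, 0, 0], [60, 0, -0.005, 0, 0], [60, 0, -0.005, 0, 0], [70, 0, -0.005, -0.01, 0], [80, 0, -0.005, -0.03, 0], [80, 0, -0.005, -0.06, 0], [80, 0, -0.005, -0.1, 0], [80, 0, -0.005, -0.14, 0], [80, 0, -0.005, -0.18, 0], [80, 0, -0.005, -0.18, 0]]]}}

```text
clock: 23.33
tcp_pos: [0.6836, -0.1289, 0.4075]
ee_rot: [0.755, 0.656, 0.005, 0.008]
contact_force: [-0.5, -0.9, 2.2]
opening: 0.0752
grip_force: 0.0
```

```bash
python3 -c "
from h import *
rel([.5,-.1,.4],-.14)
w=snap('wrist','w11.png'); s=snap('scene','s11.png'); t=snap('top','t11.png')
g=w['color'].astype(int)
# white front/top boundary: bright pale column run per row
h=cv2.cvtColor(w['color'],cv2.COLOR_RGB2HSV)
m=((h[...,1]<65)&(h[...,2]>185)).astype(np.uint8)*255
m[232:]=0; m[:,:240]=0; m[:,400:]=0
k,l,stt,ce=cv2.connectedComponentsWithStats(m)
for i in range(1,k):
  if stt[i,4]>60: print(stt[i].tolist(),ce[i].round(1))
runs('w11.png',(130,170,210),280,360)
# predicted top edge for lean .27, foot -.03
for L in(.2,.25,.3):
  tx=-.030+.24*np.sin(L);tz=.047+.24*np.cos(L)
  P=[ez((tx-.01*np.cos(L),y,tz+.01*np.sin(L))) for y in(-.075,.075)]
  print(L,proj(w,P).round(0).tolist(),proj(s,P).round(0).tolist())"
```

```text
clk 23.33 tcp [ 0.6836 -0.1289  0.4075] yang -0.1399 F [-0.5 -0.9  2.2] | shift [ 0.003  -0.1859  0.0038] turn 0.0001
[307, 117, 6, 115, 526] [309.8 176.6]
130 280:174,160,141 285:175,160,141 290:175,157,140 295:175,159,142 300:179,163,144 305:177,161,142 310:228,212,192 315:195,164,102 320:195,163,103 325:157,127,78 330:125,94,57 335:122,90,55 340:200,152,94 345:208,158,96 350:216,166,102 355:194,147,89
170 280:181,166,147 285:179,162,143 290:177,162,143 295:175,161,141 300:173,157,140 305:177,162,143 310:230,216,196 315:199,166,103 320:198,166,104 325:166,133,83 330:120,89,53 335:117,87,52 340:126,92,57 345:141,105,64 350:218,166,103 355:215,165,100
210 280:105,101,89 285:174,159,141 290:173,159,141 295:179,163,146 300:176,161,142 305:179,163,144 310:230,216,193 315:203,169,107 320:200,166,103 325:137,120,91 330:102,97,86 335:109,104,94 340:104,100,89 345:106,100,89 350:103,99,87 355:105,100,89
0.2 [[291.0, 245.0], [287.0, 112.0]] [[326.0, 228.0], [363.0, 205.0]]
0.25 [[301.0, 244.0], [299.0, 112.0]] [[329.0, 231.0], [366.0, 207.0]]
0.3 [[311.0, 243.0], [310.0, 112.0]] [[333.0, 234.0], [369.0, 210.0]]
```

```bash
python3 -c "
from h import *
runs('w11.png',(150,190),230,290)
w=load('w11.png'); print('lip inner/outer/foot',proj(w,[ez((x,0,z)) for x,z in((-.040,.057),(-.046,.057),(-.052,.057),(-.04,.047))]).round(0).tolist())
w2=snap('wrist','w12.png'); s=snap('scene','s12.png')
a=load('s11.png')['color'][190:290,290:400].astype(int); print('scene diff',np.abs(a-s['color'][190:290,290:400]).mean(), np.abs(a-load('s7.png')['color'][190:290,290:400]).mean())
g=s['color'].max(2); m=((g<45)*255).astype(np.uint8)[210:270,325:375]; k,l,st,ce=cv2.connectedComponentsWithStats(m)
print([(ce[i]+[325,210]).round(1) for i in range(1,k) if st[i,4]>15])
rel([.5,-.1,.4],-.14)"
```

```text
150 230:145,141,124 235:151,144,129 240:149,142,127 245:153,146,131 250:152,144,131 255:218,171,110 260:228,178,111 265:175,131,80 270:124,106,83 275:179,163,146 280:181,163,147 285:177,160,142
190 230:150,144,129 235:147,140,124 240:152,145,130 245:153,146,129 250:147,142,125 255:151,145,129 260:227,177,111 265:233,185,116 270:143,109,67 275:180,163,146 280:179,164,145 285:179,162,144
lip inner/outer/foot [[272.0, 153.0], [269.0, 153.0], [265.0, 153.0], [273.0, 153.0]]
scene diff 1.572090909090909 8.56048484848485
[array([352.4, 238.4])]
clk 23.58 tcp [ 0.68   -0.1278  0.392 ] yang -0.1399 F [-0.6 -0.1 -0.8] | shift [ 0.0025 -0.1822 -0.0073] turn 0.0001
```

```bash
python3 -c "
from h import *
print(arm.sign_off())"
```

```text
the job is handed in; nothing more can be done
None
```

I handed the job in at about 24 s of the 72 s, with no verdict returned: the stand is over on its back stop (about 1.4 rad), and the tall panel is on the ledge behind the lip, square, leaning back about 0.29 rad and released.

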